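Stand the toppled strap case back in its row and hold the end plate tight

ROBOT

A 6-joint arm with a two-finger parallel gripper is mounted at the origin on the work surface. World frame = base frame: x ahead of the robot, y to its left, z up, the work surface at z = 0. Lengths are in m, angles in rad, forces in N, time in s.
With the tool pointing down it reaches from about 0.225 to 0.875 m from the base axis. Payload 3.4 kg.
Tool frame: the origin (TCP) lies on the mounting face of the last link; the fingertips stand 173 mm ahead of it and the grasp point (between the pads) lies 155 mm ahead of it; z points along the fingers, y is the line along which they close (so a half turn about z gives the same grasp; the last joint's range is limited). The gripper opens to 85 mm and grips with 20 to 120 N. Pads are 22 mm wide; open, the fingers measure 114 mm over their backs; the gripper's body (76 mm by 85 mm) begins 54 mm behind the grasp point. The pads swing forward as they close: fully open they stand 13 mm farther back than shut.
Start: joints at [-1.403, 0.276, 1.505, -0, 1.361, -0.121], TCP at [0.164, -0.551, 0.405] pointing down, gripper open.
Joint ranges: [-2.89, 2.89], [-0.75, 2.08], [0.22, 2.7], [-1.18, 4.32], [0.11, 2.71], [-2.7, 2.7]. Speed limits (rad/s): [2.57, 2.57, 3.14, 3.14, 3.14, 3.14].

INTERFACE

Orientations are given as a unit quaternion [w, x, y, z].
In Python, from rig import manip gives the robot as it stands.
- The arm moves only by the tool carry_out, never from a script. Its arguments are lists of equal length, an entry for each row: "linear": the shift along the world's x, y, z each as a share of 500 mm, from -1 to 1, a list of three; "angular": the turn, a rotation vector about the world's x, y, z each as a share of 0.08 rad, from -1 to 1, a list of three; "hand": the opening, from 0 (shut) to 1 (fully open). In form: {"linear": [[x, y, z], ...], "angular": [[rx, ry, rz], ...], "hand": [hand, ...]}. A call has 1 to 8 rows; each row shifts and turns the commanded pose from where the row before left it; what a row does not reach is not made up. A row lasts 1/12 s, in which the tool goes at most 41.7 mm and 7.16 degrees, less where a joint would pass 70% of its speed; a pose out of reach is approached as far as the arm can. A call with a number of a shift or a turn outside -1 to 1 is refused whole. A call with a gripper value outside its range is refused whole. The fingers move at their own pace and stop on an object; "force" is the grip in N (left out, the last holds). Time passes only in rows, so rows that do not move let the fingers close. It gives the time, the measured TCP pose, the force, the opening and the grip force at its end, in the units of the state.
- manip.get_state(): the state, without advancing time (a new reading comes with each control period).
- manip.get_image(name): name is "side" or "top"; returns the picture (420x560x3 uint8, red, green, blue); there is no depth.
- manip.camera_params(name): a dict with "fx", "fy", "cx", "cy" (pixels), "k1" (the pictures are not rectified: a ray, as slopes to the right and down, at radius r is drawn at 1 + k1 r^2 times it, then the intrinsics apply), "view" (4x4, takes a point from world to camera coordinates). Camera axes: x right, y down, z forward; pixel columns grow to the right and rows downward; lengths in m; the calibration is good to about 2 mm. A picture is of the moment at which its call begins. camera_params takes no time and is no camera call.
- manip.sign_off(): hands the job in; it is judged then, once.
The state is a dict: "clock": time; "qpos": joint angles; "qd": joint speeds; "effort": joint torques, N m; "position": TCP position; "ee_rot": TCP orientation; "contact_force": force on the tool from outside, world axes, zero at the start; "moment": the same for the moment, N m; "width": finger opening in m; "gripper_force": force on a finger pad.
Only numpy, scipy, OpenCV 4.12 (cv2) and the standard library are available. Lean on these libraries where they do the work, as an engineer would, in place of code of your own. Each camera call takes 0.05 s, during which the arm holds its last target. There are 200 camera calls.

TASK

One strap case has toppled forward out of the row on the display board. Stand it upright again in the gap it left in the lane, strap side to the front like its neighbours, then slide the end plate along until the row is closed up against the end stop, and keep pressing on the plate with a steady push of about 10 N so that a colleague can tighten its clamp screw. Finish while still holding that push; do not knock over the other cases, crush the row or disturb the watch, loupe, jar and screwdriver on the bench.

Things in the scene. Friction and masses are not known exactly. Their poses are not given: they have to be found in the camera images.
- board: white display board lying fixed on the bench, 340 mm (its x) by 240 mm (its y), 18 mm thick, oak strip along its front (-y) edge; origin at the centre of its underside. A lane for the cases runs along its x at y = +69 mm; in front of the lane's lip the board is bare
- lane (a point): point on the lane's floor (18 mm above the bench), on its centre line, midway along the board; axes as the board's. The lane is 62 mm wide, between an aluminium rail behind (24 mm wide, 30 mm tall, at this point's y 31 to 55 mm) and an oak lip in front (6 mm wide, 6 mm tall, at y -31 to -37 mm)
- end_stop: fixed aluminium angle plate across the lane at the board's +x end, 56 mm wide, 95 mm tall; origin on the lane floor at the middle of the face that the row is pressed against, 145 mm from the middle of the lane
- end_plate: aluminium plate across the lane, 6 mm thick, 56 mm wide, 2 to 100 mm above the lane floor (cases stand 20 mm higher). Origin: lane floor, middle of its inner (+x) face, which bears on the row. Slides along board +x, 0.8 N friction, stays where left; row closed: 144 mm from the stop. Its shoe on the rail reaches 48 mm back, clamp screw up to 80 mm above the bench
- push_point (a point): point on the outer (-x) face of the end plate, at the middle of its width, 85 mm above the lane floor (103 mm above the bench); pushed here, where the plate is bare and open from above
- case_fallen: grey plastic strap case, a box 36 mm thick along the lane (its x), 50 mm deep (its y), 120 mm tall (its z), about 60 g; strap and paper label show on its front face, which looks to its own -y; lid seam 10 mm below its top; origin at the centre of its foot; it lies on its front face on the bare part of the board, top towards the board's front (-y) edge, so its own +y points up
- fallen_front (a point): centre of the front (strap) face of the toppled case, 60 mm from its foot
- fallen_top (a point): centre of the top of the toppled case
- case_stop: grey plastic strap case, a box 36 mm thick along the lane (its x), 50 mm deep (its y), 120 mm tall (its z), about 60 g; strap and paper label show on its front face, which looks to its own -y; lid seam 10 mm below its top; origin at the centre of its foot; stands in the lane next to the end stop
- case_mid: grey plastic strap case, a box 36 mm thick along the lane (its x), 50 mm deep (its y), 120 mm tall (its z), about 60 g; strap and paper label show on its front face, which looks to its own -y; lid seam 10 mm below its top; origin at the centre of its foot; stands in the lane on the robot's side of the gap; the gap from it to case_stop, where the toppled case belongs, is 110 to 130 mm
- case_plate: grey plastic strap case, a box 36 mm thick along the lane (its x), 50 mm deep (its y), 120 mm tall (its z), about 60 g; strap and paper label show on its front face, which looks to its own -y; lid seam 10 mm below its top; origin at the centre of its foot; stands in the lane between case_mid and the end plate
- loupe: black watchmaker's loupe standing on the bench, 36 mm across, 30 mm tall; bystander; origin at its underside
- jar: small amber glass jar with a steel cap, 52 mm across, 62 mm tall; bystander; origin at its underside
- screwdriver: screwdriver lying on the bench, 140 mm long; bystander; origin at its underside
- watch: steel watch head without strap lying dial up, 40 mm across, 11 mm tall; bystander; origin at its underside
Things that resemble listed ones, but are neither listed nor needed, are in the scene too. Leave any orange look-alike of the case_fallen alone.

How it is judged:
By the outcome, as a careful person would: the job done as asked, in the order asked, and still so for the second after the job is handed in, while the arm keeps its last pose, push and grip.
It also fails if it takes over 64 s, if anything falls off the work surface, if the arm or the gripper's body presses on something with over 40 N, if the wrist force passes 120 N, or if a joint passes its speed limit or range.

## Working session

There is one attempt and no reset: what is moved stays moved. The work goes in short steps, Python scripts to look and compute and a tool call to move; the robot and the scene stay as the last step left them, time stands still between calls to the robot, and variables do not carry over. Pictures are saved under pics/ and viewed, at most 10 in all, crops included, and the job is handed in when it is done.

Besides the shell and the picture viewer there is one more tool, called after ">>>" by a JSON object that holds its "op" and its "data", one argument or row to a line. carry_out: Moves the arm, as the interface text tells. Its arguments: {"type":"object","properties":{"linear":{"type":"array"},"angular":{"type":"array"},"hand":{"type":"array"},"force":{"type":"number"}},"required":["linear","angular","hand"]}

```bash
mkdir -p pics
cat > h.py <<'E'
import numpy as np, cv2
from rig import manip
def snap(n,f):
    im=np.array(manip.get_image(n)); cv2.imwrite('pics/'+f,im[:,:,::-1]); return im
def ray(n,u,v):
    c=manip.camera_params(n); xd=np.array([(u-c['cx'])/c['fx'],(v-c['cy'])/c['fy']])
    x=xd.copy()
    for _ in range(30): x=xd/(1+c['k1']*(x@x))
    V=np.array(c['view']); R=V[:3,:3]; o=-R.T@V[:3,3]; d=R.T@np.array([x[0],x[1],1]); return o,d/np.linalg.norm(d)
def onz(n,u,v,z):
    o,d=ray(n,u,v); return o+d*(z-o[2])/d[2]
def tri(a,b):
    (o1,d1),(o2,d2)=ray(*a),ray(*b)
    s=np.linalg.lstsq(np.c_[d1,-d2],o2-o1,rcond=None)[0]
    p,q=o1+s[0]*d1,o2+s[1]*d2; return (p+q)/2,np.linalg.norm(p-q)
def proj(n,P):
    c=manip.camera_params(n);V=np.array(c['view']);p=V[:3,:3]@np.array(P)+V[:3,3];x=p[:2]/p[2];x=x*(1+c['k1']*(x@x))
    return np.array([x[0]*c['fx']+c['cx'],x[1]*c['fy']+c['cy']])
E
python3 - <<'E'
from h import *
np.set_printoptions(precision=4,suppress=True)
for n in('top','side'):
    snap(n,n+'0.png'); c=manip.camera_params(n); print(n,c['fx'],c['k1'],ray(n,c['cx'],c['cy']))
print(manip.get_state())
E
```

```text
top 490.0552320585186 -0.0728619857535017 (array([0.4844, 0.0053, 1.5164]), array([ 0.0902,  0.0084, -0.9959]))
side 414.0029136761266 0.035505091642085464 (array([0.4746, 0.9141, 0.6371]), array([ 0.1326, -0.8589, -0.4946]))
{'clock': 0.1, 'qpos': array([-1.403 ,  0.2765,  1.506 , -0.    ,  1.3607, -0.121 ]), 'qd': array([-0.0007, -0.0011, -0.0036,  0.0015,  0.0018, -0.0015]), 'effort': array([  0.0017, -41.7698, -24.6406,  -0.0001,   0.0058,  -0.    ]), 'position': array([ 0.1637, -0.551 ,  0.4039]), 'ee_rot': array([-0.0009,  0.9896,  0.1439, -0.    ]), 'contact_force': array([-0.6431,  0.2652,  0.2015]), 'moment': array([-0.0559,  0.032 ,  0.0145]), 'gripper_force': 0.0, 'width': 0.08555222254684597}
```

View pics/top0.png

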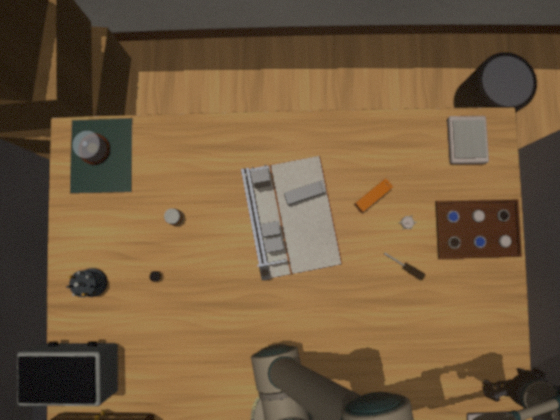

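View pics/side0.png

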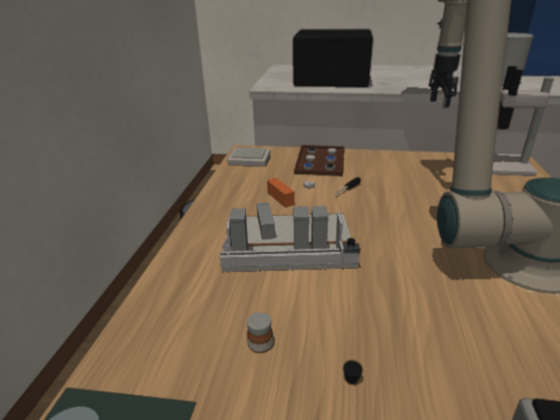

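Top view: the board spans about (243–340, 157–278). The fallen grey case is at (305,192), the standing cases at (261,178), (270,229) and (274,244), and the end plate near (278,268). Candidates for the fallen case are the grey box on the board (305,192), the orange look-alike (373,195) and the grey tray (468,140). I choose the grey one on the board and check it in a close crop.

Run:
```python
import cv2,numpy as np
a=cv2.imread('pics/top0.png')[145:290,235:350]; a=cv2.resize(a,None,fx=4.1,fy=4.1,interpolation=cv2.INTER_CUBIC)
cv2.imwrite('pics/topc.png',a)
b=cv2.imread('pics/side0.png')[175:280,210:370]; b=cv2.resize(b,None,fx=5,fy=5,interpolation=cv2.INTER_CUBIC)
cv2.imwrite('pics/sidec.png',b)
```

```text
(no output)
```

View pics/topc.png

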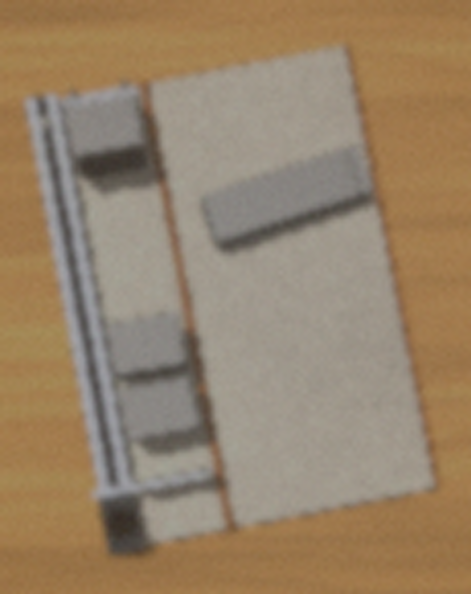

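View pics/sidec.png

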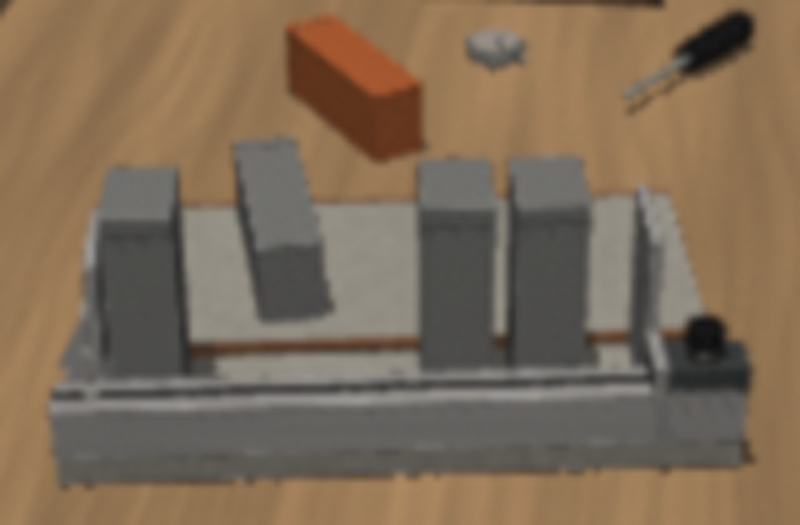

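The crops confirm the choice. The grey case lies on the bare part of the board, with its top-face corners in the top crop at about (202,200), (357,148), (370,192) and (222,238). The lip line runs (150,85)–(230,525), and the plate's top edge is at about (133,487)–(215,473).

```bash
cat > m.py <<'E'
from h import *
np.set_printoptions(precision=4,suppress=True)
def avg(n,k=6): return np.mean([np.array(manip.get_image(n)).astype(float) for _ in range(k)],0).astype(np.float32)
def edge(g,a,b,w=2.5):
    a,b=np.array(a,float),np.array(b,float);t=(b-a)/np.linalg.norm(b-a);nn=np.array([-t[1],t[0]]);pts=[]
    s=np.arange(-w-.5,w+.51,.25)
    for f in np.linspace(.12,.88,25):
        p=a+f*(b-a);q=p+s[:,None]*nn
        pr=cv2.remap(g,q[:,:1].astype(np.float32),q[:,1:].astype(np.float32),cv2.INTER_LINEAR).ravel()
        d=np.abs(np.gradient(cv2.GaussianBlur(pr[:,None],(1,5),0).ravel()))[2:-2]; d=d**2
        pts.append(p+nn*(s[2:-2]@d/d.sum()))
    l=cv2.fitLine(np.array(pts,np.float32),cv2.DIST_HUBER,0,.01,.01).ravel().astype(float)
    return l # vx,vy,x0,y0
def X(l,m): # intersection
    A=np.c_[l[:2],-m[:2]];s=np.linalg.solve(A,m[2:]-l[2:]);return l[2:]+s[0]*l[:2]
def C(x,y,s=4.1,o=(235,145)): return ((x+.5)/s-.5+o[0],(y+.5)/s-.5+o[1])
E
python3 - <<'E'
from m import *
im=avg('top'); np.save('top.npy',im); ims=avg('side'); np.save('side.npy',ims)
g=im.mean(2)
E=lambda a,b:edge(g,C(*a),C(*b))
def quad(e,z):
    ls=[E(*x) for x in e]; return [onz('top',*X(ls[i],ls[(i+1)%4]),z) for i in range(4)]
def rep(nm,c):
    c=np.array(c); print(nm,'ctr',c.mean(0),'sides',[round(float(np.linalg.norm(c[i]-c[(i+1)%4])),4) for i in range(4)]);return c
# edges order: +x, front, -x, back
c=rep('fallen',quad([((202,198),(357,148)),((357,148),(371,193)),((370,193),(222,238)),((222,238),(203,200))],.068))
d=(c[0]+c[1]-c[2]-c[3]);print('yaw long +x edge/-x edge',[np.arctan2(*(v[:2]*[1,-1])) for v in (c[0]-c[3],c[1]-c[2])])
for nm,e in dict(stop=[((65,100),(137,90)),((137,90),(147,148)),((147,150),(77,158)),((77,158),(65,100))],
  mid=[((108,322),(182,311)),((182,311),(190,365)),((190,366),(118,375)),((118,375),(108,322))],
  plate=[((120,383),(192,373)),((192,373),(200,430)),((200,430),(133,438)),((133,438),(120,383))]).items():
    c=rep(nm,quad(e,.138))
def ln(a,b,z,n):
    l=E(a,b);p,q=onz('top',*l[2:],z),onz('top',*(l[2:]+20*l[:2]),z);d=(q-p)/np.linalg.norm(q-p);print(n,p,d);return p,d
ln((150,85),(230,525),.024,'lip');ln((347,45),(433,490),.018,'front')
ln((152,82),(347,45),.018,'far');ln((235,526),(433,490),.018,'near');ln((140,484),(212,472),.118,'plate_in')
E
```

```text
fallen ctr [ 0.6768 -0.0582  0.068 ] sides [0.0399, 0.1198, 0.0369, 0.1273]
yaw long +x edge/-x edge [np.float64(0.2923987645715906), np.float64(0.26948518356828327)]
stop ctr [0.7199 0.0705 0.138 ] sides [0.0409, 0.0549, 0.0407, 0.0556]
mid ctr [0.5654 0.0428 0.138 ] sides [0.0405, 0.0536, 0.038, 0.0611]
plate ctr [0.5228 0.0366 0.138 ] sides [0.0378, 0.0507, 0.0405, 0.0553]
lip [0.5998 0.014  0.024 ] [-0.9855 -0.1694  0.    ]
front [ 0.6144 -0.138   0.018 ] [-0.986  -0.1669  0.    ]
far [ 0.785  -0.0502  0.018 ] [ 0.1755 -0.9845  0.    ]
near [ 0.4493 -0.0945  0.018 ] [ 0.1681 -0.9858  0.    ]
plate_in [0.4693 0.0232 0.118 ] [ 0.1593 -0.9872  0.    ]
```

Run:
```python
from m import *
S=lambda x,y:C(x,y,5,(210,175))
ims=np.load('side.npy').mean(2);g=np.load('top.npy').mean(2)
T=[edge(g,C(*a),C(*b)) for a,b in [((202,198),(357,148)),((357,148),(371,193)),((370,193),(222,238)),((222,238),(203,200))]]
Q=[edge(ims,S(*a),S(*b)) for a,b in [((235,145),(255,248)),((235,144),(297,140)),((297,140),(320,240)),((255,250),(320,240))]]
# T order +x,top,-x,foot ; Q order +x,top,-x,foot
P=[]
for i in range(4):
    p,e=tri(('top',*X(T[i],T[(i+1)%4])),('side',*X(Q[i],Q[(i+1)%4])));P.append(p);print(p,round(e,4))
P=np.array(P);print(P.mean(0))
for nm,a,b in [('stop+x back',(65,100),(103,215)),('stop -x back',(77,157),(178,222)),('mid+x back',(110,320),(419,208)),('mid-x back',(118,375),(493,212)),('plate+x back',(120,383),(512,210)),('plate-x back',(133,438),(586,212)),('mid -x front',(190,365),(487,158)),('stop -x front',(147,150),(178,168)),
 ('plate front in',(215,473),(641,190)),('plate_back in',(133,488),(652,265))]:
    p,e=tri(('top',*C(*a)),('side',*S(*b)));print(nm,p,round(e,4),'ex,ey',p[0]*.9856+p[1]*.169,-p[0]*.169+p[1]*.9856)
```

```text
[ 0.7142 -0.1147  0.0616] 0.0007
[ 0.6758 -0.1211  0.065 ] 0.0024
[ 0.642  -0.0055  0.0667] 0.001
[0.6783 0.008  0.0685] 0.0029
[ 0.6776 -0.0583  0.0655]
stop+x back [0.7326 0.0962 0.138 ] 0.0066 ex,ey 0.7383001541246563 -0.028951859773386185
stop -x back [0.6956 0.0894 0.1323] 0.0018 ex,ey 0.7007153819919203 -0.02945834261431228
mid+x back [0.5818 0.0685 0.1356] 0.0005 ex,ey 0.5849951134421325 -0.030847363167980535
mid-x back [0.5453 0.0639 0.133 ] 0.0024 ex,ey 0.5482699758103247 -0.029218112815543915
plate+x back [0.5381 0.0625 0.134 ] 0.001 ex,ey 0.540876075718121 -0.029377942702695073
plate-x back [0.5017 0.0544 0.1306] 0.002 ex,ey 0.5036478283592848 -0.031144034816359023
mid -x front [0.552  0.0142 0.1346] 0.0043 ex,ey 0.5464490150531928 -0.07930840944744073
stop -x front [0.7028 0.0411 0.1339] 0.0056 ex,ey 0.6996300314616589 -0.0782254997368555
plate front in [ 0.4764 -0.0015  0.1124] 0.002 ex,ey 0.4692322711276606 -0.08202755534882092
plate_back in [0.468  0.056  0.1041] 0.0039 ex,ey 0.47072130130050055 -0.02386855206398146
```

>>> {"op": "carry_out", "data": {
  "linear": [
    [0.07,0.04,0],
    [0.07,0.06,0],
    [0.07,0.06,0],
    [0.07,0.06,0],
    [0.07,0.06,0],
    [0.07,0.06,0],
    [0.07,0.06,0],
    [0.07,0.06,0]
  ],
  "angular": [
    [0,0,0.9],
    [0,0,0.9],
    [0,0,0.9],
    [0,0,0.9],
    [0,0,0.9],
    [0,0,0.9],
    [0,0,0.9],
    [0,0,0.9]
  ],
  "hand": [0.8,0.8,0.8,0.8,0.8,0.8,0.8,0.8]
}}

```text
clock: 1.37
position: [0.4214, -0.3398, 0.405]
ee_rot: [0.0, 0.907, 0.421, 0.0]
contact_force: [0.3, 0.3, 1.0]
width: 0.0681
gripper_force: 0.0
```

>>> {"op": "carry_out", "data": {
  "linear": [
    [0.03,0.015,-0.01],
    [0.03,0.015,-0.01],
    [0.03,0.015,-0.01],
    [0.03,0.015,-0.01],
    [0.03,0.015,-0.01],
    [0.03,0.015,-0.01],
    [0.03,0.015,-0.01],
    [0.03,0.015,-0.01]
  ],
  "angular": [
    [0,0,0.95],
    [0,0,0.95],
    [0,0,0.95],
    [0,0,0.95],
    [0,0,0.95],
    [0,0,0.95],
    [0,0,0.95],
    [0,0,0.95]
  ],
  "hand": [0.8,0.8,0.8,0.8,0.8,0.8,0.8,0.8]
}}

```text
clock: 2.03
position: [0.5409, -0.2809, 0.3645]
ee_rot: [0.0, 0.74, 0.673, 0.0]
contact_force: [0.8, 0.2, -0.5]
width: 0.0684
gripper_force: 0.0
```

>>> {"op": "carry_out", "data": {
  "linear": [
    [0.03,0.015,-0.01],
    [0.03,0.015,-0.01],
    [0.03,0.015,-0.01],
    [0.03,0.015,-0.01],
    [0.03,0.015,-0.01],
    [0.03,0.015,-0.01],
    [0.03,0.015,-0.01],
    [0.03,0.015,-0.01]
  ],
  "angular": [
    [0,0,0.95],
    [0,0,0.95],
    [0,0,0.95],
    [0,0,0.95],
    [0,0,0.95],
    [0.943,0.272,0],
    [0.943,0.272,0],
    [0.943,0.272,0]
  ],
  "hand": [0.8,0.8,0.8,0.8,0.8,0.8,0.8,0.8]
}}

```text
clock: 2.7
position: [0.661, -0.2207, 0.3249]
ee_rot: [-0.095, 0.596, 0.794, 0.072]
contact_force: [0.2, 0.5, 0.9]
width: 0.0685
gripper_force: 0.0
```

>>> {"op": "carry_out", "data": {
  "linear": [
    [0.01,0.01,-0.01],
    [0.01,0.01,-0.01],
    [0.01,0.01,-0.01],
    [0.01,0.01,-0.01],
    [0,0,0],
    [0,0,0],
    [0,0,0],
    [0,0,0]
  ],
  "angular": [
    [0.943,0.272,0],
    [0.943,0.272,0],
    [0.943,0.272,0],
    [0.943,0.272,0],
    [0.943,0.272,0],
    [0.943,0.272,0],
    [0.943,0.272,0],
    [0,0,0]
  ],
  "hand": [0.8,0.8,0.8,0.8,0.8,0.8,0.8,0.8]
}}

```text
clock: 3.37
position: [0.6803, -0.2024, 0.3027]
ee_rot: [-0.307, 0.555, 0.738, 0.23]
contact_force: [0.2, 0.2, -0.8]
width: 0.0686
gripper_force: 0.0
```

```bash
cat > s.py <<'E'
from h import *
from scipy.spatial.transform import Rotation as Ro
np.set_printoptions(precision=4,suppress=True)
def st():
    s=manip.get_state();q=s['ee_rot'];R=Ro.from_quat([*q[1:],q[0]]).as_matrix()
    print('t',s['clock'],'q',s['qpos'],'\nTCP',s['position'],'G',s['position']+.155*R[:,2],'\nR\n',R,'F',s['contact_force'],s['width'],s['gripper_force']);return s,R
E
python3 -c "
from s import *
s,R=st()
# rotvec to target
def tgt(yaw,tilt):
    return Ro.from_rotvec(tilt*np.array([np.cos(yaw),np.sin(yaw),0]))*Ro.from_matrix(np.array([[np.cos(yaw+np.pi/2),np.sin(yaw+np.pi/2),0],[np.sin(yaw+np.pi/2),-np.cos(yaw+np.pi/2),0],[0,0,-1]]).T)
d=(tgt(.281,np.pi/4)*Ro.from_matrix(R).inv()).as_rotvec();print('rot share',d/.08)
print('lin share',(np.array([.7149,-.1894,.1566])-s['position'])/.5)"
```

```text
t 3.3667 q [-0.5216  0.6965  1.175   0.5384  1.8533 -0.8069] 
TCP [ 0.6803 -0.2024  0.3027] G [ 0.6498 -0.0968  0.1934] 
R
 [[-0.1943  0.9609 -0.1972]
 [ 0.6776  0.2769  0.6813]
 [ 0.7093 -0.0013 -0.7049]] F [ 0.2191  0.1863 -0.7886] 0.0686366222579943 0.0
rot share [-0.0325 -0.0259  0.006 ]
lin share [ 0.0691  0.026  -0.2922]
```

>>> {"op": "carry_out", "data": {
  "linear": [
    [0.024,0.009,-0.03],
    [0.024,0.009,-0.04],
    [0.021,0.008,-0.04],
    [0,0,-0.04],
    [0,0,-0.04],
    [0,0,-0.04],
    [0,0,-0.03],
    [0,0,0]
  ],
  "angular": [
    [0,0,0],
    [0,0,0],
    [0,0,0],
    [0,0,0],
    [0,0,0],
    [0,0,0],
    [0,0,0],
    [0,0,0]
  ],
  "hand": [0.8,0.8,0.8,0.8,0.8,0.8,0.8,0.8]
}}

```text
clock: 4.03
position: [0.7143, -0.1874, 0.1703]
ee_rot: [-0.307, 0.555, 0.738, 0.229]
contact_force: [-0.9, 1.2, -0.2]
width: 0.0684
gripper_force: 0.0
```

```bash
python3 -c "
from s import *
s,R=st()
print('lin share',(np.array([.7149,-.1894,.1566])-s['position'])/.5)
a=snap('top','t1.png')[150:270,240:400];b=snap('side','s1.png')[160:280,200:380]
a=cv2.resize(a,None,fx=4,fy=4,interpolation=2)[:,:,::-1];cv2.imwrite('pics/t1c.png',a[:, :440])
b=cv2.resize(b,None,fx=4,fy=4,interpolation=2)[:,:,::-1];cv2.imwrite('pics/s1c.png',b)
c=np.hstack([cv2.resize(a[:,:440],(340,370)),cv2.resize(b,(460,307+63))]);cv2.imwrite('pics/c1.png',c)"
```

```text
t 4.0333 q [-0.484   0.8424  1.216   0.5362  1.6755 -0.8739] 
TCP [ 0.7143 -0.1874  0.1703] G [ 0.6833 -0.0822  0.0608] 
R
 [[-0.1941  0.9604 -0.1998]
 [ 0.6792  0.2785  0.6791]
 [ 0.7079 -0.0039 -0.7063]] F [-0.9455  1.1955 -0.1952] 0.06837936633094843 0.0
lin share [ 0.0012 -0.004  -0.0274]
```

View pics/c1.png

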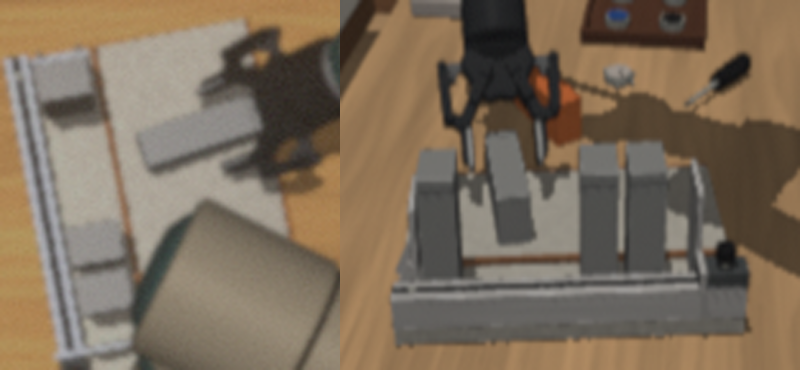

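The fingers straddle the fallen case: in the combined view the case is at (200,130) and the finger tips at (205,85) and (235,165). The spacing is even, so I go down the rest and close.

>>> {"op": "carry_out", "data": {
  "linear": [
    [0,-0.002,-0.014],
    [0,-0.002,-0.013],
    [0,0,0],
    [0,0,0],
    [0,0,0],
    [0,0,0],
    [0,0,0],
    [0,0,0]
  ],
  "angular": [
    [0,0,0],
    [0,0,0],
    [0,0,0],
    [0,0,0],
    [0,0,0],
    [0,0,0],
    [0,0,0],
    [0,0,0]
  ],
  "hand": [0.8,0.8,0.8,0.3,0.3,0.3,0.3,0.3],
  "force": 40
}}

```text
clock: 4.8
position: [0.7149, -0.1906, 0.1619]
ee_rot: [-0.305, 0.555, 0.739, 0.23]
contact_force: [0.3, -0.9, 1.5]
width: 0.0352
gripper_force: 40.2
```

```bash
python3 -c "
from s import *
st()"
```

```text
t 4.8 q [-0.4877  0.8515  1.2183  0.536   1.6628 -0.8857] 
TCP [ 0.7149 -0.1906  0.1619] G [ 0.6847 -0.0854  0.0522] 
R
 [[-0.1977  0.9607 -0.1949]
 [ 0.6795  0.2777  0.6791]
 [ 0.7065  0.0018 -0.7077]] F [ 0.3241 -0.8999  1.5401] 0.035216759594820776 40.17393708229065
```

```bash
cat > p.py <<'E'
from s import *
s,R0=st(); p0=s['position']
Rc=lambda yaw,th:(Ro.from_rotvec([0,0,yaw])*Ro.from_rotvec([th,0,0])).as_matrix() # case frame: th=0 upright, pi/2 lying on front
c0=Rc(.281,np.pi/2); foot0=np.array([.677,-.058,.043])-.06*c0[:,2]
print('case z axis',c0[:,2],'foot',foot0)
L=R0.T@c0; f=R0.T@(foot0-p0); np.savez('rel.npz',L=L,f=f)
foot1=np.array([.6417,.0563,.018]); c1=Rc(.17,0)
def tcp(foot,c): R=c@L.T; return foot-R@f,R
# G-point waypoints: lift, rotate
G=lambda p,R:p+.155*R[:,2]
g0=G(p0,R0); p1,R1=tcp(foot1,c1); g1=G(p1,R1)
print('final TCP',p1,'G',g1,'tool z',R1[:,2])
lift=np.array([0,0,.10])
gs,ge=g0+lift, np.array([g1[0]+.169*.10,g1[1]-.9856*.10,g1[2]+.055])
print('gs',gs,'ge',ge)
pp=p0+lift
K=4;RR=R0
for k in range(1,K+1):
    a=k/K; R=Rc(.281-.111*a,np.pi/2*(1-a))@L.T; p=gs+(ge-gs)*a-.155*R[:,2]
    rv=Ro.from_matrix(R@RR.T).as_rotvec()
    print('seg',k,'lin total share',(p-pp)/.5,'rot total share',rv/.08); pp,RR=p,R
print('after: in',(p1+[0,0,.055]-pp)/.5,'down',.055/.5)
E
python3 p.py
```

```text
t 4.8 q [-0.4877  0.8515  1.2183  0.536   1.6628 -0.8857] 
TCP [ 0.7149 -0.1906  0.1619] G [ 0.6847 -0.0854  0.0522] 
R
 [[-0.1977  0.9607 -0.1949]
 [ 0.6795  0.2777  0.6791]
 [ 0.7065  0.0018 -0.7077]] F [ 0.3241 -0.8999  1.5401] 0.035216759594820776 40.17393708229065
case z axis [ 0.2773 -0.9608  0.    ] foot [ 0.6604 -0.0004  0.043 ]
final TCP [0.6212 0.1734 0.2159] G [0.6399 0.0653 0.1064] tool z [ 0.1207 -0.6974 -0.7065]
gs [ 0.6847 -0.0854  0.1522] ge [ 0.6568 -0.0333  0.1614]
seg 1 lin total share [-0.045   0.1219  0.0717] rot total share [-4.7348 -1.2957 -0.3424]
seg 2 lin total share [-0.0436  0.1409  0.0281] rot total share [-4.7689 -1.1639 -0.3424]
seg 3 lin total share [-0.0372  0.1424 -0.0191] rot total share [-4.7994 -1.0311 -0.3424]
seg 4 lin total share [-0.0277  0.1257 -0.0627] rot total share [-4.8261 -0.8975 -0.3424]
after: in [-0.0338  0.1971  0.    ] down 0.11
```

>>> {"op": "carry_out", "data": {
  "linear": [
    [0,0,0.01],
    [0,0,0.02],
    [0,0,0.03],
    [0,0,0.03],
    [0,0,0.03],
    [0,0,0.03],
    [0,0,0.03],
    [0,0,0.02]
  ],
  "angular": [
    [0,0,0],
    [0,0,0],
    [0,0,0],
    [0,0,0],
    [0,0,0],
    [0,0,0],
    [0,0,0],
    [0,0,0]
  ],
  "hand": [0.3,0.3,0.3,0.3,0.3,0.3,0.3,0.3]
}}

```text
clock: 5.47
position: [0.7149, -0.1903, 0.2644]
ee_rot: [-0.304, 0.555, 0.739, 0.231]
contact_force: [0.1, 0.2, -0.0]
width: 0.0359
gripper_force: 40.1
```

>>> {"op": "carry_out", "data": {
  "linear": [
    [-0.0075,0.0203,0.012],
    [-0.0075,0.0203,0.012],
    [-0.0075,0.0203,0.012],
    [-0.0075,0.0203,0.012],
    [-0.0075,0.0203,0.012],
    [-0.0075,0.0203,0.012],
    [-0.0073,0.0235,0.0047],
    [-0.0073,0.0235,0.0047]
  ],
  "angular": [
    [-0.79,-0.216,-0.057],
    [-0.79,-0.216,-0.057],
    [-0.79,-0.216,-0.057],
    [-0.79,-0.216,-0.057],
    [-0.79,-0.216,-0.057],
    [-0.79,-0.216,-0.057],
    [-0.795,-0.194,-0.057],
    [-0.795,-0.194,-0.057]
  ],
  "hand": [0.3,0.3,0.3,0.3,0.3,0.3,0.3,0.3]
}}

```text
clock: 6.13
position: [0.6846, -0.1056, 0.3033]
ee_rot: [-0.101, 0.611, 0.781, 0.079]
contact_force: [0.4, -0.0, -0.7]
width: 0.0355
gripper_force: 39.9
```

>>> {"op": "carry_out", "data": {
  "linear": [
    [-0.0073,0.0235,0.0047],
    [-0.0073,0.0235,0.0047],
    [-0.0073,0.0235,0.0047],
    [-0.0073,0.0235,0.0047],
    [-0.0062,0.0237,-0.0032],
    [-0.0062,0.0237,-0.0032],
    [-0.0062,0.0237,-0.0032],
    [-0.0062,0.0237,-0.0032]
  ],
  "angular": [
    [-0.795,-0.194,-0.057],
    [-0.795,-0.194,-0.057],
    [-0.795,-0.194,-0.057],
    [-0.795,-0.194,-0.057],
    [-0.8,-0.172,-0.057],
    [-0.8,-0.172,-0.057],
    [-0.8,-0.172,-0.057],
    [-0.8,-0.172,-0.057]
  ],
  "hand": [0.3,0.3,0.3,0.3,0.3,0.3,0.3,0.3]
}}

```text
clock: 6.8
position: [0.6574, -0.0109, 0.3058]
ee_rot: [0.102, 0.625, 0.769, -0.083]
contact_force: [0.3, -0.3, -0.4]
width: 0.0355
gripper_force: 39.9
```

>>> {"op": "carry_out", "data": {
  "linear": [
    [-0.0062,0.0237,-0.0032],
    [-0.0062,0.0237,-0.0032],
    [-0.0046,0.021,-0.0105],
    [-0.0046,0.021,-0.0105],
    [-0.0046,0.021,-0.0105],
    [-0.0046,0.021,-0.0105],
    [-0.0046,0.021,-0.0105],
    [-0.0046,0.021,-0.0105]
  ],
  "angular": [
    [-0.8,-0.172,-0.057],
    [-0.8,-0.172,-0.057],
    [-0.804,-0.15,-0.057],
    [-0.804,-0.15,-0.057],
    [-0.804,-0.15,-0.057],
    [-0.804,-0.15,-0.057],
    [-0.804,-0.15,-0.057],
    [-0.804,-0.15,-0.057]
  ],
  "hand": [0.3,0.3,0.3,0.3,0.3,0.3,0.3,0.3]
}}

```text
clock: 7.47
position: [0.6375, 0.0758, 0.2708]
ee_rot: [0.294, 0.595, 0.706, -0.247]
contact_force: [-1.2, -0.9, -1.2]
width: 0.0355
gripper_force: 39.9
```

```bash
cat > q.py <<'E'
from s import *
s,R=st(); r=np.load('rel.npz'); c=R@r['L']; foot=s['position']+R@r['f']
print('case axes\n',c,'\nfoot',foot,'ex,ey',foot[0]*.9856+foot[1]*.169,-foot[0]*.169+foot[1]*.9856)
ct=Ro.from_rotvec([0,0,.17]).as_matrix()
dR=ct@c.T; print('rot share',Ro.from_matrix(dR).as_rotvec()/.08)
p1=np.array([.6417,.0563,.018])-ct@r['L'].T@r['f']; print('final TCP',p1,'lin share',(p1-s['position'])/.5)
E
python3 q.py; python3 -c "
from m import *
a=snap('top','t2.png');b=snap('side','s2.png')
a=cv2.resize(a[145:285,230:350],(340,397),interpolation=2);b=cv2.resize(b[130:280,200:374],(460,397),interpolation=2)
cv2.imwrite('pics/c2.png',np.hstack([a,b])[:,:,::-1])"
```

```text
t 7.4667 q [ 0.2213  0.5328  1.5945 -0.8539  1.2219  0.4473] 
TCP [0.6375 0.0758 0.2708] G [ 0.6562 -0.0326  0.1615] 
R
 [[-0.1179  0.9857  0.1204]
 [ 0.695   0.1685 -0.699 ]
 [-0.7093  0.0013 -0.7049]] F [-1.1592 -0.8653 -1.2458] 0.035548874323938454 39.87326145172119
case axes
 [[ 0.986  -0.1668 -0.002 ]
 [ 0.1668  0.986   0.0019]
 [ 0.0016 -0.0023  1.    ]] 
foot [ 0.6581 -0.0417  0.0732] ex,ey 0.6416126145251179 -0.15234444682368342
rot share [0.0243 0.0247 0.0307]
final TCP [0.6212 0.1734 0.2159] lin share [-0.0327  0.1952 -0.1098]
```

View pics/c2.png

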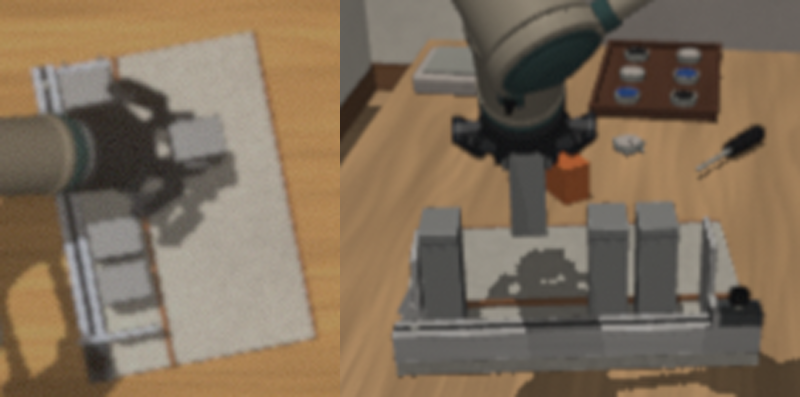

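The case hangs upright in front of the gap. In the combined view its body is at (528,195) with the bottom edge at (512–547, 235). I compare the predicted corners with these.

```bash
python3 -c "
from s import *
ex=np.array([.986,.167,0]);ey=np.array([-.167,.986,0]);f=np.array([.6581,-.0417,.0732])
for sx in(1,-1):
  p=(proj('side',f+sx*.018*ex+.025*ey)-[200,130]+.5)*[460/174,397/150];print('bottom back',p)
  for sy in (-1,):
    p=(proj('top',f+sx*.018*ex+sy*.025*ey+[0,0,.12])-[230,145]+.5)*[340/120,397/140];print('top front',p)
"
```

```text
bottom back [169.7377 236.2511]
top front [222.8389 112.7307]
bottom back [205.4835 235.331 ]
top front [230.1146 149.2546]
```

>>> {"op": "carry_out", "data": {
  "linear": [
    [-0.004,0.0244,0],
    [-0.004,0.0244,0],
    [-0.004,0.0244,0],
    [-0.004,0.0244,0],
    [-0.004,0.0244,0],
    [-0.004,0.0244,0],
    [-0.004,0.0244,0],
    [-0.004,0.0244,0]
  ],
  "angular": [
    [0.024,0.024,0.03],
    [0,0,0],
    [0,0,0],
    [0,0,0],
    [0,0,0],
    [0,0,0],
    [0,0,0],
    [0,0,0]
  ],
  "hand": [0.3,0.3,0.3,0.3,0.3,0.3,0.3,0.3]
}}

```text
clock: 8.23
position: [0.6216, 0.1741, 0.2703]
ee_rot: [0.292, 0.594, 0.708, -0.246]
contact_force: [0.4, -0.2, -0.7]
width: 0.0356
gripper_force: 39.9
```

>>> {"op": "carry_out", "data": {
  "linear": [
    [0,0,-0.02],
    [0,0,-0.02],
    [0,0,-0.02],
    [0,0,-0.015],
    [0,0,-0.01],
    [0,0,0],
    [0,0,0],
    [0,0,0]
  ],
  "angular": [
    [0,0,0],
    [0,0,0],
    [0,0,0],
    [0,0,0],
    [0,0,0],
    [0,0,0],
    [0,0,0],
    [0,0,0]
  ],
  "hand": [0.3,0.3,0.3,0.3,0.3,0.3,0.3,0.3]
}}

```text
clock: 8.9
position: [0.6222, 0.1724, 0.228]
ee_rot: [0.292, 0.594, 0.708, -0.246]
contact_force: [0.2, -0.2, -1.2]
width: 0.0358
gripper_force: 39.9
```

```bash
python3 q.py
```

```text
t 8.9 q [ 0.368   0.606   1.5759 -0.8103  1.2731  0.571 ] 
TCP [0.6222 0.1724 0.228 ] G [0.6409 0.0645 0.1183] 
R
 [[-0.1229  0.9851  0.1205]
 [ 0.6973  0.1721 -0.6959]
 [-0.7062 -0.0015 -0.708 ]] F [ 0.2248 -0.1815 -1.2035] 0.03578634468539994 39.90837872028351
case axes
 [[ 0.9854 -0.1703  0.0015]
 [ 0.1703  0.9854 -0.0019]
 [-0.0011  0.0021  1.    ]] 
foot [0.6425 0.0557 0.0298] ex,ey 0.6426809355743219 -0.05368062507714882
rot share [-0.0239 -0.0185 -0.0144]
final TCP [0.6212 0.1734 0.2159] lin share [-0.002   0.002  -0.0242]
```

Lower until it touches.

>>> {"op": "carry_out", "data": {
  "linear": [
    [0,0,-0.008],
    [0,0,-0.006],
    [0,0,-0.003],
    [0,0,-0.003],
    [0,0,0],
    [0,0,0]
  ],
  "angular": [
    [0,0,0],
    [0,0,0],
    [0,0,0],
    [0,0,0],
    [0,0,0],
    [0,0,0]
  ],
  "hand": [0.3,0.3,0.3,0.3,0.3,0.3]
}}

```text
clock: 9.4
position: [0.6219, 0.1727, 0.2177]
ee_rot: [0.292, 0.594, 0.708, -0.246]
contact_force: [0.3, -0.1, -0.1]
width: 0.0356
gripper_force: 39.9
```

>>> {"op": "carry_out", "data": {
  "linear": [
    [0,0,-0.002],
    [0,0,-0.002],
    [0,0,0]
  ],
  "angular": [
    [0,0,0],
    [0,0,0],
    [0,0,0]
  ],
  "hand": [0.3,0.3,0.3]
}}

```text
clock: 9.65
position: [0.6219, 0.1727, 0.2156]
ee_rot: [0.292, 0.594, 0.708, -0.246]
contact_force: [0.4, -0.2, -0.6]
width: 0.0357
gripper_force: 39.9
```

```bash
python3 q.py
```

```text
t 9.65 q [ 0.3685  0.6196  1.5865 -0.8152  1.2567  0.5889] 
TCP [0.6219 0.1727 0.2156] G [0.6405 0.0649 0.1058] 
R
 [[-0.1237  0.985   0.1203]
 [ 0.6974  0.1725 -0.6956]
 [-0.7059 -0.0021 -0.7083]] F [ 0.4069 -0.2269 -0.6096] 0.03570093979776744 39.90872383117676
case axes
 [[ 0.9853 -0.1707  0.0022]
 [ 0.1707  0.9853 -0.0022]
 [-0.0018  0.0025  1.    ]] 
foot [0.6421 0.0561 0.0174] ex,ey 0.6423385331979016 -0.053207792775067216
rot share [-0.0271 -0.0275 -0.0195]
final TCP [0.6212 0.1734 0.2159] lin share [-0.0013  0.0013  0.0007]
```

>>> {"op": "carry_out", "data": {
  "linear": [
    [0,0,-0.002],
    [0,0,-0.002],
    [0,0,0]
  ],
  "angular": [
    [0,0,0],
    [0,0,0],
    [0,0,0]
  ],
  "hand": [0.3,0.3,0.3]
}}

```text
clock: 9.9
position: [0.6218, 0.1727, 0.2135]
ee_rot: [0.292, 0.594, 0.708, -0.246]
contact_force: [0.5, 0.1, -1.1]
width: 0.0356
gripper_force: 39.9
```

>>> {"op": "carry_out", "data": {
  "linear": [
    [0,0,-0.002],
    [0,0,-0.002],
    [0,0,0]
  ],
  "angular": [
    [0,0,0],
    [0,0,0],
    [0,0,0]
  ],
  "hand": [0.3,0.3,0.3]
}}

```text
clock: 10.15
position: [0.6219, 0.1728, 0.2123]
ee_rot: [0.292, 0.594, 0.708, -0.246]
contact_force: [-0.9, 1.3, 2.0]
width: 0.0353
gripper_force: 40.3
```

>>> {"op": "carry_out", "data": {
  "linear": [
    [0,0,0],
    [0,0,0],
    [0,0,0],
    [0,0,0],
    [0,0,0],
    [0,0,0]
  ],
  "angular": [
    [0,0,0],
    [0,0,0],
    [0,0,0],
    [0,0,0],
    [0,0,0],
    [0,0,0]
  ],
  "hand": [0.5,0.6,0.65,0.65,0.65,0.65]
}}

```text
clock: 10.65
position: [0.6219, 0.1727, 0.2116]
ee_rot: [0.292, 0.594, 0.708, -0.246]
contact_force: [0.8, 0.3, -0.4]
width: 0.0552
gripper_force: 0.0
```

>>> {"op": "carry_out", "data": {
  "linear": [
    [-0.001,0.007,0.007],
    [-0.002,0.014,0.014],
    [-0.0036,0.021,0.021],
    [-0.0036,0.021,0.021],
    [-0.0036,0.021,0.021],
    [-0.0036,0.021,0.021],
    [-0.0036,0.021,0.021],
    [0,0.01,0.05]
  ],
  "angular": [
    [0,0,0],
    [0,0,0],
    [0,0,0],
    [0,0,0],
    [0,0,0],
    [0,0,0],
    [0,0,0],
    [0,0,0]
  ],
  "hand": [0.65,0.65,0.65,0.65,0.65,0.65,0.65,0.65]
}}

```text
clock: 11.32
position: [0.6102, 0.2425, 0.2982]
ee_rot: [0.29, 0.593, 0.709, -0.248]
contact_force: [0.2, 0.4, 0.2]
width: 0.0554
gripper_force: 0.0
```

```bash
python3 q.py; python3 -c "
from m import *
a=snap('top','t3.png');b=snap('side','s3.png')
a=cv2.resize(a[145:285,230:350],(340,397),interpolation=2);b=cv2.resize(b[130:280,200:374],(460,397),interpolation=2)
cv2.imwrite('pics/c3.png',np.hstack([a,b])[:,:,::-1])"
```

```text
t 11.3167 q [ 0.4686  0.5678  1.443  -0.7449  1.4576  0.5067] 
TCP [0.6102 0.2425 0.2982] G [0.6285 0.1347 0.1883] 
R
 [[-0.1278  0.9848  0.1178]
 [ 0.6974  0.1737 -0.6953]
 [-0.7052 -0.0067 -0.709 ]] F [0.2079 0.416  0.1963] 0.05537160470935872 0.0
case axes
 [[ 0.9851 -0.1719  0.0069]
 [ 0.172   0.9851 -0.0024]
 [-0.0063  0.0035  1.    ]] 
foot [0.6297 0.1259 0.0999] ex,ey 0.6419242828199135 0.017672061099029274
rot share [-0.0301 -0.0857 -0.0351]
final TCP [0.6212 0.1734 0.2159] lin share [ 0.0219 -0.1381 -0.1646]
```

View pics/c3.png

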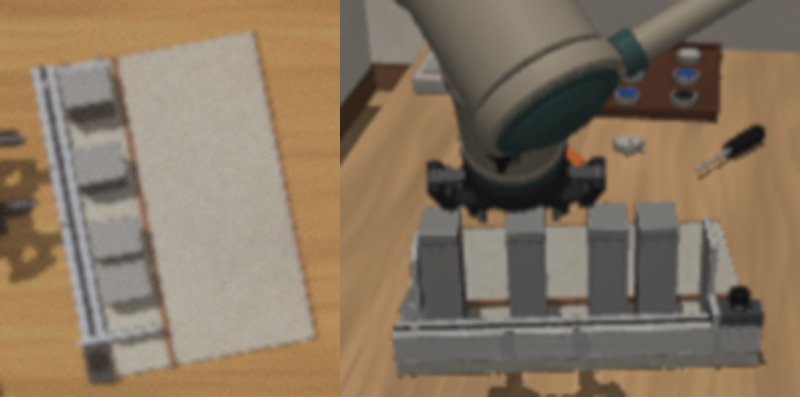

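The case stands in the gap at (100,165) in the top part, upright and in line with its neighbours, with none of them disturbed. Next I move to the end plate with the hand shut.

>>> {"op": "carry_out", "data": {
  "linear": [
    [0,0,0.045],
    [0,0,0.045],
    [-0.032,-0.0374,0],
    [-0.032,-0.0374,0],
    [-0.032,-0.0374,0],
    [-0.032,-0.0374,0],
    [-0.032,-0.0374,0],
    [-0.032,-0.0374,0]
  ],
  "angular": [
    [0.965,0.158,0],
    [0.965,0.158,0],
    [0.965,0.158,0],
    [0.965,0.158,0],
    [0.965,0.158,0],
    [0.965,0.158,0],
    [0.965,0.158,0],
    [0.965,0.158,0]
  ],
  "hand": [0.65,0.65,0,0,0,0,0,0]
}}

```text
clock: 12.08
position: [0.5142, 0.128, 0.3449]
ee_rot: [0.061, 0.642, 0.763, -0.048]
contact_force: [-0.5, -0.7, -0.5]
width: -0.0
gripper_force: 0.0
```

>>> {"op": "carry_out", "data": {
  "linear": [
    [-0.032,-0.0374,0],
    [-0.032,-0.0374,0],
    [-0.032,-0.0374,0],
    [-0.032,-0.0374,0],
    [-0.032,-0.0374,0],
    [-0.032,-0.0374,0],
    [0,0,0],
    [0,0,0]
  ],
  "angular": [
    [0.965,0.158,0],
    [0.965,0.158,0],
    [0,0,0],
    [0,0,0],
    [0,0,0],
    [0,0,0],
    [0,0,0],
    [0,0,0]
  ],
  "hand": [0,0,0,0,0,0,0,0]
}}

```text
clock: 12.75
position: [0.4186, 0.0158, 0.3449]
ee_rot: [0.003, 0.645, 0.764, 0.002]
contact_force: [0.8, -0.1, 0.1]
width: -0.0
gripper_force: 0.0
```

```bash
cat > r.py <<'E'
from s import *
s,R=st();p=s['position']
print('TCP ex,ey',p[0]*.9856+p[1]*.169,-p[0]*.169+p[1]*.9856)
a=.17+np.pi/2;T=np.array([[np.cos(a),np.sin(a),0],[np.sin(a),-np.cos(a),0],[0,0,-1]]).T
print('rot share',Ro.from_matrix(T@R.T).as_rotvec()/.08,'lin to start',(np.array([.418,.0179,.263])-p)/.5)
F=s['contact_force'];print('F ex,ey,z',F@[.9856,.169,0],F@[-.169,.9856,0],F[2])
E
python3 r.py
```

```text
t 12.75 q [-0.1288  0.084   1.9108  0.0005  1.1399 -0.2985] 
TCP [0.4186 0.0158 0.3449] G [0.4197 0.0158 0.1899] 
R
 [[-0.1686  0.9857  0.0069]
 [ 0.9857  0.1687 -0.0004]
 [-0.0016  0.0068 -1.    ]] F [ 0.8196 -0.0576  0.1283] -6.066487277964251e-07 0.0
TCP ex,ey 0.4152611301938132 -0.05513388988061897
rot share [0.0051 0.0868 0.0067] lin to start [-0.0012  0.0041 -0.1638]
F ex,ey,z 0.7980930362487239 -0.1952617515145439 0.12826533562236903
```

>>> {"op": "carry_out", "data": {
  "linear": [
    [0,0.004,-0.04],
    [0,0,-0.04],
    [0,0,-0.04],
    [0,0,-0.04],
    [0,0,-0.004],
    [0.01,0.0017,0],
    [0.01,0.0017,0],
    [0,0,0]
  ],
  "angular": [
    [0,0.08,0],
    [0,0,0],
    [0,0,0],
    [0,0,0],
    [0,0,0],
    [0,0,0],
    [0,0,0],
    [0,0,0]
  ],
  "hand": [0,0,0,0,0,0,0,0]
}}

```text
clock: 13.42
position: [0.4318, 0.0202, 0.264]
ee_rot: [0.002, 0.644, 0.765, 0.001]
contact_force: [0.0, -0.5, 0.4]
width: -0.0001
gripper_force: 0.0
```

>>> {"op": "carry_out", "data": {
  "linear": [
    [0.01,0.0017,0],
    [0.01,0.0017,0],
    [0.01,0.0017,0],
    [0.01,0.0017,0],
    [0,0,0]
  ],
  "angular": [
    [0,0,0],
    [0,0,0],
    [0,0,0],
    [0,0,0],
    [0,0,0]
  ],
  "hand": [0,0,0,0,0]
}}

```text
clock: 13.83
position: [0.4508, 0.0234, 0.2631]
ee_rot: [0.001, 0.644, 0.765, 0.0]
contact_force: [-0.5, 0.7, 0.2]
width: -0.0002
gripper_force: 0.0
```

```bash
python3 r.py; python3 -c "
from m import *
a=snap('top','t4.png');b=snap('side','s4.png')
a=cv2.resize(a[145:285,230:350],(340,397),interpolation=2);b=cv2.resize(b[130:280,200:374],(460,397),interpolation=2)
cv2.imwrite('pics/c4.png',np.hstack([a,b])[:,:,::-1])"
```

```text
t 13.8333 q [-0.1023  0.225   1.9743 -0.0005  0.9399 -0.2736] 
TCP [0.4508 0.0234 0.2631] G [0.4512 0.0233 0.1081] 
R
 [[-0.1708  0.9853  0.0023]
 [ 0.9853  0.1708 -0.0006]
 [-0.001   0.0021 -1.    ]] F [-0.4821  0.7013  0.1794] -0.0002163500327873161 0.0
TCP ex,ey 0.4482757532704483 -0.053098379377519773
rot share [ 0.0078  0.0286 -0.0201] lin to start [-0.0656 -0.0111 -0.0002]
F ex,ey,z -0.356633562687719 0.7726278658513062 0.17941587930969577
```

View pics/c4.png

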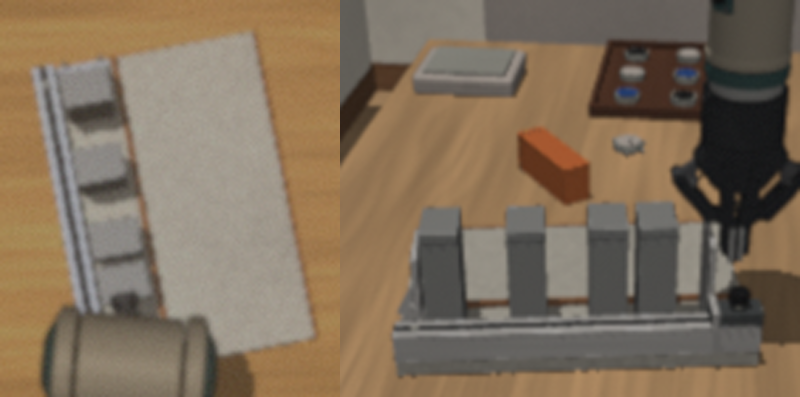

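>>> {"op": "carry_out", "data": {
  "linear": [
    [0.008,0.0014,0],
    [0.008,0.0014,0],
    [0.008,0.0014,0],
    [0.008,0.0014,0],
    [0.008,0.0014,0],
    [0.008,0.0014,0],
    [0.008,0.0014,0],
    [0.008,0.0014,0]
  ],
  "angular": [
    [0,0.03,-0.02],
    [0,0,0],
    [0,0,0],
    [0,0,0],
    [0,0,0],
    [0,0,0],
    [0,0,0],
    [0,0,0]
  ],
  "hand": [0,0,0,0,0,0,0,0]
}}

```text
clock: 14.6
position: [0.4818, 0.0291, 0.2627]
ee_rot: [-0.001, 0.645, 0.765, -0.001]
contact_force: [-1.9, -0.1, 0.2]
width: 0.0002
gripper_force: 0.5
```

>>> {"op": "carry_out", "data": {
  "linear": [
    [0.008,0.0014,0],
    [0.008,0.0014,0],
    [0.008,0.0014,0],
    [0.008,0.0014,0],
    [0.008,0.0014,0],
    [0.008,0.0014,0],
    [0.008,0.0014,0],
    [0.008,0.0014,0]
  ],
  "angular": [
    [0,0,0],
    [0,0,0],
    [0,0,0],
    [0,0,0],
    [0,0,0],
    [0,0,0],
    [0,0,0],
    [0,0,0]
  ],
  "hand": [0,0,0,0,0,0,0,0]
}}

```text
clock: 15.27
position: [0.5138, 0.0346, 0.2627]
ee_rot: [-0.001, 0.645, 0.765, -0.001]
contact_force: [-1.5, -0.9, 0.7]
width: -0.0003
gripper_force: 0.9
```

```bash
python3 r.py
```

```text
t 15.2667 q [-0.0676  0.3109  1.8437 -0.0009  0.9893 -0.237 ] 
TCP [0.5138 0.0346 0.2627] G [0.5134 0.0345 0.1077] 
R
 [[-0.1691  0.9856 -0.0024]
 [ 0.9856  0.1691 -0.0006]
 [-0.0002 -0.0025 -1.    ]] F [-1.4801 -0.8765  0.7161] -0.00031316378331134275 0.8569345436990261
TCP ex,ey 0.5122109602082321 -0.05269075637591425
rot share [ 0.0071 -0.0303  0.0014] lin to start [-0.1915 -0.0335  0.0007]
F ex,ey,z -1.6068801061097138 -0.6137921000256172 0.7161160276993408
```

>>> {"op": "carry_out", "data": {
  "linear": [
    [0.008,0.0014,0],
    [0.008,0.0014,0],
    [0.008,0.0014,0],
    [0.008,0.0014,0],
    [0.008,0.0014,0],
    [0.008,0.0014,0],
    [0.008,0.0014,0],
    [0.008,0.0014,0]
  ],
  "angular": [
    [0,0,0],
    [0,0,0],
    [0,0,0],
    [0,0,0],
    [0,0,0],
    [0,0,0],
    [0,0,0],
    [0,0,0]
  ],
  "hand": [0,0,0,0,0,0,0,0]
}}

```text
clock: 15.93
position: [0.5457, 0.0402, 0.2627]
ee_rot: [-0.001, 0.645, 0.765, -0.001]
contact_force: [-1.5, -0.9, 0.3]
width: -0.0002
gripper_force: 1.0
```

>>> {"op": "carry_out", "data": {
  "linear": [
    [0.006,0.001,0],
    [0.006,0.001,0],
    [0.006,0.001,0],
    [0.006,0.001,0],
    [0.006,0.001,0],
    [0,0,0]
  ],
  "angular": [
    [0,0,0],
    [0,0,0],
    [0,0,0],
    [0,0,0],
    [0,0,0],
    [0,0,0]
  ],
  "hand": [0,0,0,0,0,0]
}}

```text
clock: 16.43
position: [0.5612, 0.0429, 0.2628]
ee_rot: [-0.0, 0.645, 0.765, -0.0]
contact_force: [-0.0, 0.4, -0.4]
width: -0.0002
gripper_force: 0.1
```

```bash
python3 r.py; python3 -c "
from m import *
a=snap('top','t5.png');b=snap('side','s5.png')
a=cv2.resize(a[145:285,230:350],(340,397),interpolation=2);b=cv2.resize(b[130:280,200:374],(460,397),interpolation=2)
cv2.imwrite('pics/c5.png',np.hstack([a,b])[:,:,::-1])"
```

```text
t 16.4333 q [-0.0473  0.373   1.741  -0.0002  1.0285 -0.2171] 
TCP [0.5612 0.0429 0.2628] G [0.5611 0.0429 0.1078] 
R
 [[-0.169   0.9856 -0.0009]
 [ 0.9856  0.169  -0.0001]
 [ 0.0001 -0.0009 -1.    ]] F [-0.0117  0.431  -0.4442] -0.0002240102931034073 0.09769316297024488
TCP ex,ey 0.5603862508120769 -0.052589537514968115
rot share [ 0.0012 -0.0113  0.0017] lin to start [-0.2864 -0.0499  0.0005]
F ex,ey,z 0.061293102243979075 0.42677390256151504 -0.44417011787741
```

View pics/c5.png

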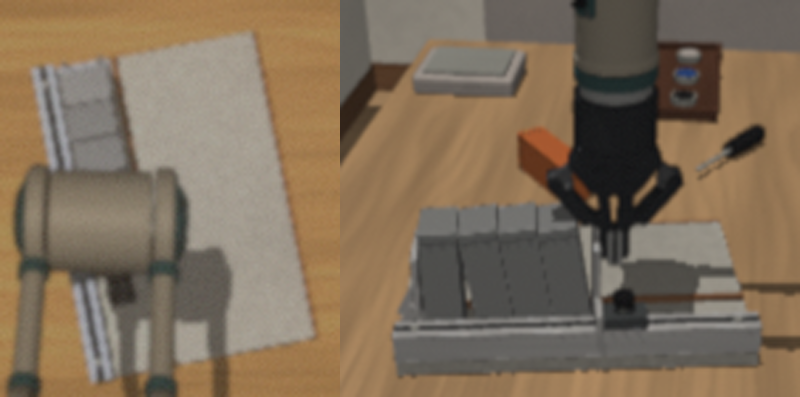

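The view shows the row nearly closed, but the three near cases lean a few degrees towards the stop, with tops touching at (440–560, 220) and feet trailing. The plate now bears on the last case's foot, so pushing on slowly should bring the feet in and straighten them.

>>> {"op": "carry_out", "data": {
  "linear": [
    [0.003,0.0005,0],
    [0.003,0.0005,0],
    [0.003,0.0005,0],
    [0.003,0.0005,0],
    [0.003,0.0005,0]
  ],
  "angular": [
    [0,0,0],
    [0,0,0],
    [0,0,0],
    [0,0,0],
    [0,0,0]
  ],
  "hand": [0,0,0,0,0]
}}

```text
clock: 16.95
position: [0.5668, 0.0439, 0.2627]
ee_rot: [-0.002, 0.644, 0.765, -0.002]
contact_force: [-8.5, -2.6, 7.0]
width: -0.0004
gripper_force: 1.3
```

>>> {"op": "carry_out", "data": {
  "linear": [
    [0.003,0.0005,0],
    [0.003,0.0005,0],
    [0.003,0.0005,0]
  ],
  "angular": [
    [0,0,0],
    [0,0,0],
    [0,0,0]
  ],
  "hand": [0,0,0]
}}

```text
clock: 17.2
position: [0.5683, 0.0442, 0.2628]
ee_rot: [-0.005, 0.644, 0.765, -0.006]
contact_force: [-18.4, -3.7, 14.7]
width: -0.0002
gripper_force: 2.1
```

```bash
python3 r.py
```

```text
t 17.2 q [-0.0435  0.3858  1.7188 -0.0036  1.0519 -0.2124] 
TCP [0.5683 0.0442 0.2628] G [0.566  0.0438 0.1079] 
R
 [[-0.1699  0.9854 -0.0151]
 [ 0.9855  0.1698 -0.0024]
 [ 0.0002 -0.0153 -0.9999]] F [-18.393   -3.6973  14.722 ] -0.00019684817545887655 2.134332060813904
TCP ex,ey 0.5676061041730719 -0.052526292028000056
rot share [ 0.0305 -0.1893 -0.0087] lin to start [-0.3007 -0.0525  0.0003]
F ex,ey,z -18.752941734991317 -0.5356186715482035 14.722048307375994
```

The z force shows that the finger linkage is riding on the last case's top edge, so my hand is tipping the row. I back off gently and turn the hand by 90° so the linkage spreads across the lane.

>>> {"op": "carry_out", "data": {
  "linear": [
    [-0.003,-0.0005,0],
    [-0.003,-0.0005,0],
    [-0.003,-0.0005,0],
    [-0.003,-0.0005,0],
    [-0.003,-0.0005,0],
    [-0.003,-0.0005,0],
    [-0.003,-0.0005,0],
    [-0.003,-0.0005,0]
  ],
  "angular": [
    [0,0,0],
    [0,0,0],
    [0,0,0],
    [0,0,0],
    [0,0,0],
    [0,0,0],
    [0,0,0],
    [0,0,0]
  ],
  "hand": [0,0,0,0,0,0,0,0]
}}

```text
clock: 17.87
position: [0.5608, 0.0427, 0.2627]
ee_rot: [-0.0, 0.645, 0.765, -0.001]
contact_force: [0.1, 0.1, 0.1]
width: 0.0001
gripper_force: 0.0
```

>>> {"op": "carry_out", "data": {
  "linear": [
    [-0.006,-0.001,0],
    [-0.012,-0.002,0],
    [-0.02,-0.0034,0],
    [-0.03,-0.005,0],
    [-0.03,-0.005,0],
    [-0.03,-0.005,0],
    [-0.03,-0.005,0],
    [-0.02,-0.0034,0]
  ],
  "angular": [
    [0,0,0],
    [0,0,0],
    [0,0,0],
    [0,0,0],
    [0,0,0],
    [0,0,0],
    [0,0,0],
    [0,0,0]
  ],
  "hand": [0,0,0,0,0,0,0,0]
}}

```text
clock: 18.53
position: [0.469, 0.0277, 0.2626]
ee_rot: [-0.001, 0.645, 0.765, -0.001]
contact_force: [0.6, 0.1, 0.2]
width: 0.0001
gripper_force: 0.0
```

```bash
python3 r.py; python3 -c "
from m import *
a=snap('top','t6.png');b=snap('side','s6.png')
a=cv2.resize(a[145:285,230:350],(340,397),interpolation=2);b=cv2.resize(b[130:280,200:374],(460,397),interpolation=2)
cv2.imwrite('pics/c6.png',np.hstack([a,b])[:,:,::-1])"
```

```text
t 18.5333 q [-0.089   0.2519  1.936  -0.001   0.9578 -0.2583] 
TCP [0.469  0.0277 0.2626] G [0.4683 0.0276 0.1076] 
R
 [[-0.1691  0.9856 -0.0041]
 [ 0.9856  0.1691 -0.0004]
 [ 0.0003 -0.0041 -1.    ]] F [0.6111 0.1344 0.2496] 7.850528956219293e-05 0.0
TCP ex,ey 0.4669088390297878 -0.051960299009328414
rot share [ 0.0053 -0.0509  0.0012] lin to start [-0.102  -0.0196  0.0008]
F ex,ey,z 0.624972206024632 0.029217363739153065 0.24961860184845325
```

View pics/c6.png

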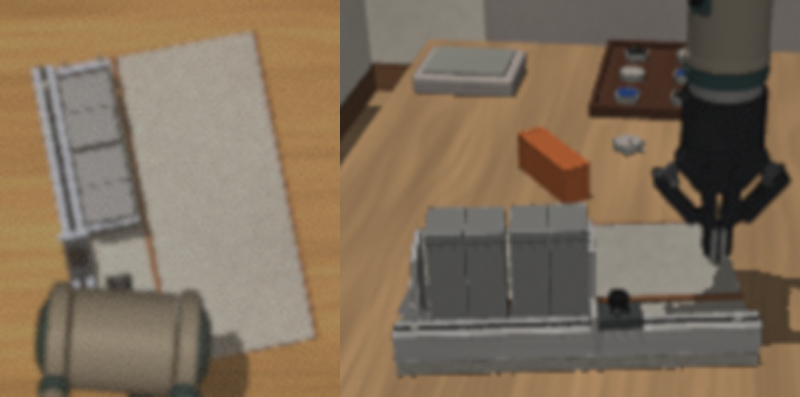

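The row has rocked back upright, with only small gaps left: seams at (468,235), (508,235) and (549,235). I turn the hand, lean it back slightly and push at the tip.

>>> {"op": "carry_out", "data": {
  "linear": [
    [0,0,0.002],
    [0,0,0.002],
    [0,0,0.002],
    [0,0,0.002],
    [0,0,0.0035],
    [0,0,0],
    [0,0,0],
    [0,0,0]
  ],
  "angular": [
    [0,0,0.982],
    [0,0,0.982],
    [0,0,0.982],
    [0,0,0.982],
    [0,0,0.982],
    [0,0,0.982],
    [0,0,0.982],
    [0,0,0.982]
  ],
  "hand": [0,0,0,0,0,0,0,0]
}}

```text
clock: 19.3
position: [0.4723, 0.0278, 0.2687]
ee_rot: [0.0, 0.375, 0.927, -0.001]
contact_force: [-1.0, 0.0, 0.2]
width: 0.0
gripper_force: 0.0
```

>>> {"op": "carry_out", "data": {
  "linear": [
    [0,0,0],
    [0,0,0],
    [0,0,0],
    [0,0,0],
    [0,0,0],
    [0,0,0],
    [0,0,0],
    [0,0,0]
  ],
  "angular": [
    [0,0,0.982],
    [0,0,0.982],
    [0,0,0.982],
    [0,0,0.982],
    [0,0,0.982],
    [0,0,0.982],
    [0,0,0.982],
    [0,0,0.982]
  ],
  "hand": [0,0,0,0,0,0,0,0]
}}

```text
clock: 19.97
position: [0.4723, 0.0278, 0.2686]
ee_rot: [0.001, 0.07, 0.998, -0.001]
contact_force: [0.0, -0.2, -0.2]
width: 0.0003
gripper_force: 0.0
```

>>> {"op": "carry_out", "data": {
  "linear": [
    [0,0,0],
    [0,0,0],
    [0,0,0],
    [0,0,0],
    [0,0,0],
    [0,0,0],
    [0,0,0],
    [0,0,0]
  ],
  "angular": [
    [0,0,0.982],
    [0,0,0.982],
    [0,0,0.982],
    [0,0,0.982],
    [0.127,-0.74,0],
    [0.127,-0.74,0],
    [0.127,-0.74,0],
    [0.127,-0.74,0]
  ],
  "hand": [0,0,0,0,0,0,0,0]
}}

```text
clock: 20.63
position: [0.4723, 0.0278, 0.2688]
ee_rot: [0.122, -0.084, 0.989, 0.009]
contact_force: [0.5, -0.2, 0.2]
width: -0.0002
gripper_force: 0.0
```

```bash
cat > r2.py <<'E'
from s import *
s,R=st();p=s['position'];e=np.array([.9856,.169,0])
T=np.array([e,[ .169,-.9856,0],[0,0,-1.]]).T  # tool x=ex or -ex
if R[:,0]@e<0: T[:,:2]*=-1
T=(Ro.from_rotvec(.24*np.array([.169,-.9856,0])).as_matrix())@T
sg=np.sign(R[:,0]@e); tip=p+.173*R[:,2]+sg*.011*R[:,0]
print('tip corner ex,ey,z',tip@e,tip@[-.169,.9856,0],tip[2])
print('rot share',Ro.from_matrix(T@R.T).as_rotvec()/.08)
F=s['contact_force'];print('F ex,ey,z',F@e,F@[-.169,.9856,0],F[2])
E
python3 r2.py
python3 - <<'E'
# plate top outer/inner edge in the top view along lane (grey profile)
from m import *
g=avg('top',4).mean(2)
for ex in np.arange(.555,.76,.004):
    v=[]
    for ey in np.arange(-.072,-.034,.004):
        P=[ex*.9856-ey*.169,ex*.169+ey*.9856,.138];u=proj('top',P);v.append(cv2.getRectSubPix(g.astype(np.float32),(1,1),tuple(map(float,u)))[0,0])
    print(round(ex,3),int(np.mean(v)),end=' | ')
E
```

```text
t 20.6333 q [-0.1152  0.1925  2.0207  0.1024  0.695  -1.9271] 
TCP [0.4723 0.0278 0.2688] G [0.5094 0.0337 0.1184] 
R
 [[-0.9561 -0.1689  0.2393]
 [-0.1646  0.9856  0.0382]
 [-0.2423 -0.0029 -0.9702]] F [ 0.4954 -0.1998  0.2319] -0.00019895239716413628 0.0
tip corner ex,ey,z 0.5228295155747301 -0.052919903884840545 0.10363461115900371
rot share [0.0254 0.0646 0.0006]
F ex,ey,z 0.4544811956922368 -0.2806700230338528 0.2318672018951209
0.555 153 | 0.559 134 | 0.563 102 | 0.567 87 | 0.571 78 | 0.575 103 | 0.579 126 | 0.583 115 | 0.587 130 | 0.591 136 | 0.595 137 | 0.599 136 | 0.603 136 | 0.607 136 | 0.611 136 | 0.615 134 | 0.619 127 | 0.623 132 | 0.627 136 | 0.631 136 | 0.635 136 | 0.639 136 | 0.643 136 | 0.647 136 | 0.651 130 | 0.655 104 | 0.659 94 | 0.663 124 | 0.667 135 | 0.671 135 | 0.675 135 | 0.679 135 | 0.683 134 | 0.687 134 | 0.691 132 | 0.695 127 | 0.699 131 | 0.703 135 | 0.707 135 | 0.711 135 | 0.715 135 | 0.719 134 | 0.723 134 | 0.727 131 | 0.731 115 | 0.735 116 | 0.739 146 | 0.743 141 | 0.747 126 | 0.751 124 | 0.755 125 | 0.759 125 |
```

>>> {"op": "carry_out", "data": {
  "linear": [
    [0.016,0.0027,0],
    [0.016,0.0027,0],
    [0.016,0.0027,0],
    [0.016,0.0027,0],
    [0.016,0.0027,0],
    [0.006,0.001,0],
    [0.006,0.001,0],
    [0.006,0.001,0]
  ],
  "angular": [
    [0,0,0],
    [0,0,0],
    [0,0,0],
    [0,0,0],
    [0,0,0],
    [0,0,0],
    [0,0,0],
    [0,0,0]
  ],
  "hand": [0,0,0,0,0,0,0,0]
}}

```text
clock: 21.5
position: [0.5206, 0.0362, 0.2682]
ee_rot: [0.119, -0.084, 0.989, 0.009]
contact_force: [0.4, -1.1, 0.4]
width: 0.0002
gripper_force: 0.0
```

>>> {"op": "carry_out", "data": {
  "linear": [
    [0.004,0.0007,0],
    [0.004,0.0007,0],
    [0.004,0.0007,0],
    [0.004,0.0007,0],
    [0.004,0.0007,0],
    [0.004,0.0007,0],
    [0.004,0.0007,0],
    [0,0,0]
  ],
  "angular": [
    [0,0,0],
    [0,0,0],
    [0,0,0],
    [0,0,0],
    [0,0,0],
    [0,0,0],
    [0,0,0],
    [0,0,0]
  ],
  "hand": [0,0,0,0,0,0,0,0]
}}

```text
clock: 22.17
position: [0.5346, 0.0385, 0.2684]
ee_rot: [0.119, -0.084, 0.989, 0.009]
contact_force: [-1.6, -1.0, -0.3]
width: 0.0004
gripper_force: 0.4
```

```bash
python3 r2.py
```

```text
t 22.1667 q [-0.0782  0.2781  1.8947  0.0838  0.7369 -1.8746] 
TCP [0.5346 0.0385 0.2684] G [0.571  0.0444 0.1179] 
R
 [[-0.9572 -0.169   0.2348]
 [-0.1646  0.9856  0.0381]
 [-0.2379 -0.0022 -0.9713]] F [-1.5529 -0.9931 -0.2814] 0.00041283055066820254 0.3854549943935126
tip corner ex,ey,z 0.5852035190305869 -0.05273616820468344 0.10302860809617576
rot share [0.027  0.0069 0.0004]
F ex,ey,z -1.6983778338265072 -0.7163942807504441 -0.28142056743889243
```

>>> {"op": "carry_out", "data": {
  "linear": [
    [0.003,0.0005,0],
    [0.003,0.0005,0],
    [0.002,0.0003,0],
    [0,0,0]
  ],
  "angular": [
    [0,0,0],
    [0,0,0],
    [0,0,0],
    [0,0,0]
  ],
  "hand": [0,0,0,0]
}}

```text
clock: 22.5
position: [0.5386, 0.0392, 0.2684]
ee_rot: [0.12, -0.084, 0.989, 0.009]
contact_force: [-0.5, -0.6, -0.0]
width: -0.0001
gripper_force: 0.7
```

```bash
python3 r2.py|tail -3
cat > prof.py <<'E'
from m import *
g=avg('top',4).mean(2).astype(np.float32);gs=avg('side',4).mean(2).astype(np.float32)
for n,G,eys,z in (('top',g,np.arange(-.072,-.034,.004),.138),('side',gs,[-.028],None)):
  for zz in ([z] if z else [.05,.125]):
    print('\n',n,zz)
    for ex in np.arange(.583,.752,.003):
        v=[cv2.getRectSubPix(G,(1,1),tuple(map(float,proj(n,[ex*.9856-ey*.169,ex*.169+ey*.9856,zz]))))[0,0] for ey in eys]
        print('%.3f:%d'%(ex,np.mean(v)),end=' ')
E
python3 prof.py
```

```text
tip corner ex,ey,z 0.5892937491135006 -0.05271460230635147 0.10297827695856007
rot share [0.0253 0.009  0.0009]
F ex,ey,z -0.6278325568027698 -0.48942366069009335 -0.0474705617642866

 top 0.138
0.583:56 0.586:71 0.589:88 0.592:102 0.595:121 0.598:134 0.601:137 0.604:137 0.607:137 0.610:137 0.613:137 0.616:137 0.619:136 0.622:136 0.625:133 0.628:128 0.631:130 0.634:135 0.637:137 0.640:137 0.643:137 0.646:136 0.649:136 0.652:136 0.655:136 0.658:135 0.661:132 0.664:127 0.667:129 0.670:134 0.673:136 0.676:136 0.679:136 0.682:135 0.685:135 0.688:135 0.691:135 0.694:134 0.697:130 0.700:126 0.703:128 0.706:134 0.709:136 0.712:136 0.715:135 0.718:135 0.721:135 0.724:135 0.727:134 0.730:134 0.733:136 0.736:143 0.739:150 0.742:145 0.745:133 0.748:126 0.751:125 
 side 0.05
0.583:59 0.586:86 0.589:135 0.592:125 0.595:88 0.598:75 0.601:74 0.604:74 0.607:74 0.610:74 0.613:74 0.616:74 0.619:74 0.622:74 0.625:75 0.628:74 0.631:73 0.634:74 0.637:74 0.640:74 0.643:75 0.646:74 0.649:74 0.652:75 0.655:74 0.658:75 0.661:74 0.664:70 0.667:70 0.670:74 0.673:74 0.676:75 0.679:74 0.682:74 0.685:74 0.688:74 0.691:74 0.694:74 0.697:74 0.700:74 0.703:71 0.706:73 0.709:74 0.712:74 0.715:74 0.718:74 0.721:74 0.724:74 0.727:74 0.730:74 0.733:75 0.736:76 0.739:81 0.742:86 0.745:94 0.748:96 0.751:97 
 side 0.125
0.583:68 0.586:76 0.589:102 0.592:106 0.595:75 0.598:70 0.601:68 0.604:69 0.607:72 0.610:69 0.613:66 0.616:67 0.619:69 0.622:69 0.625:66 0.628:66 0.631:67 0.634:65 0.637:65 0.640:67 0.643:69 0.646:68 0.649:68 0.652:69 0.655:69 0.658:66 0.661:67 0.664:69 0.667:69 0.670:70 0.673:70 0.676:67 0.679:68 0.682:69 0.685:68 0.688:66 0.691:68 0.694:68 0.697:67 0.700:66 0.703:68 0.706:66 0.709:67 0.712:69 0.715:69 0.718:66 0.721:66 0.724:67 0.727:66 0.730:65 0.733:67 0.736:77 0.739:110 0.742:137 0.745:129 0.748:118 0.751:117
```

The seams are evenly 36 mm apart at top and foot, so the row is upright and nearly closed. Now I build the push.

>>> {"op": "carry_out", "data": {
  "linear": [
    [0.002,0.0003,0],
    [0,0,0],
    [0,0,0]
  ],
  "angular": [
    [0,0,0],
    [0,0,0],
    [0,0,0]
  ],
  "hand": [0,0,0]
}}

```text
clock: 23.15
position: [0.5392, 0.0393, 0.2684]
ee_rot: [0.119, -0.084, 0.989, 0.009]
contact_force: [-1.8, -0.3, 0.5]
width: -0.0003
gripper_force: 1.2
```

>>> {"op": "carry_out", "data": {
  "linear": [
    [0.002,0.0003,0],
    [0,0,0],
    [0,0,0]
  ],
  "angular": [
    [0,0,0],
    [0,0,0],
    [0,0,0]
  ],
  "hand": [0,0,0]
}}

```text
clock: 23.4
position: [0.5404, 0.0395, 0.2684]
ee_rot: [0.119, -0.084, 0.989, 0.009]
contact_force: [-2.5, 0.6, -0.7]
width: -0.0003
gripper_force: 1.0
```

>>> {"op": "carry_out", "data": {
  "linear": [
    [0.002,0.0003,0],
    [0,0,0],
    [0,0,0]
  ],
  "angular": [
    [0,0,0],
    [0,0,0],
    [0,0,0]
  ],
  "hand": [0,0,0]
}}

```text
clock: 23.65
position: [0.5415, 0.0397, 0.2684]
ee_rot: [0.12, -0.084, 0.989, 0.009]
contact_force: [-1.1, -0.0, 0.6]
width: 0.0005
gripper_force: 0.9
```

>>> {"op": "carry_out", "data": {
  "linear": [
    [0.002,0.0003,0],
    [0,0,0],
    [0,0,0]
  ],
  "angular": [
    [0,0,0],
    [0,0,0],
    [0,0,0]
  ],
  "hand": [0,0,0]
}}

```text
clock: 23.9
position: [0.5423, 0.0398, 0.2684]
ee_rot: [0.119, -0.084, 0.989, 0.009]
contact_force: [-3.3, 0.9, 0.6]
width: -0.0005
gripper_force: 1.5
```

>>> {"op": "carry_out", "data": {
  "linear": [
    [0.002,0.0003,0],
    [0,0,0],
    [0,0,0]
  ],
  "angular": [
    [0,0,0],
    [0,0,0],
    [0,0,0]
  ],
  "hand": [0,0,0]
}}

```text
clock: 24.15
position: [0.5426, 0.0399, 0.2684]
ee_rot: [0.118, -0.085, 0.989, 0.009]
contact_force: [-6.1, -0.5, 3.5]
width: 0.0005
gripper_force: 2.9
```

>>> {"op": "carry_out", "data": {
  "linear": [
    [0.002,0.0003,0],
    [0,0,0],
    [0,0,0]
  ],
  "angular": [
    [0,0,0],
    [0,0,0],
    [0,0,0]
  ],
  "hand": [0,0,0]
}}

```text
clock: 24.4
position: [0.543, 0.0399, 0.2684]
ee_rot: [0.118, -0.085, 0.989, 0.009]
contact_force: [-8.7, -1.0, 4.4]
width: -0.0001
gripper_force: 4.2
```

>>> {"op": "carry_out", "data": {
  "linear": [
    [0.001,0.0002,0.001],
    [0,0,0.0005],
    [0,0,0],
    [0,0,0]
  ],
  "angular": [
    [0,0,0],
    [0,0,0],
    [0,0,0],
    [0,0,0]
  ],
  "hand": [0,0,0,0]
}}

```text
clock: 24.73
position: [0.5432, 0.04, 0.2686]
ee_rot: [0.117, -0.085, 0.989, 0.009]
contact_force: [-8.3, -1.4, 3.0]
width: -0.0001
gripper_force: 3.9
```

```bash
python3 - <<'E'
from s import *
f=[]
for i in range(10):
    manip.get_image('top'); f.append(manip.get_state()['contact_force'])
f=np.array(f);print(f.mean(0),f@[.9856,.169,0],(f@[.9856,.169,0]).mean())
E
python3 r2.py|tail -3; python3 prof.py
```

```text
[-7.7506 -1.3129  2.9891] [-8.1242 -7.8437 -8.0612 -8.1717 -7.5029 -6.9    -8.1913 -7.1008 -7.8369
 -8.8764] -7.860908985018979
tip corner ex,ey,z 0.5930980378724596 -0.052689601727113775 0.10289172281481931
rot share [ 0.0346 -0.057  -0.0079]
F ex,ey,z -8.876366773443104 0.020645009894859477 3.1034997260309805

 top 0.138
0.583:61 0.586:57 0.589:64 0.592:76 0.595:92 0.598:115 0.601:132 0.604:136 0.607:137 0.610:137 0.613:137 0.616:136 0.619:136 0.622:136 0.625:136 0.628:133 0.631:128 0.634:128 0.637:134 0.640:137 0.643:137 0.646:136 0.649:136 0.652:136 0.655:136 0.658:136 0.661:135 0.664:133 0.667:129 0.670:128 0.673:133 0.676:136 0.679:136 0.682:136 0.685:135 0.688:135 0.691:135 0.694:135 0.697:134 0.700:131 0.703:127 0.706:127 0.709:133 0.712:136 0.715:136 0.718:136 0.721:135 0.724:134 0.727:135 0.730:135 0.733:134 0.736:135 0.739:135 0.742:133 0.745:128 0.748:125 0.751:125 
 side 0.05
0.583:58 0.586:58 0.589:76 0.592:118 0.595:127 0.598:96 0.601:74 0.604:74 0.607:74 0.610:74 0.613:74 0.616:74 0.619:74 0.622:74 0.625:74 0.628:74 0.631:71 0.634:67 0.637:74 0.640:74 0.643:74 0.646:74 0.649:74 0.652:74 0.655:74 0.658:75 0.661:75 0.664:75 0.667:78 0.670:77 0.673:74 0.676:74 0.679:74 0.682:74 0.685:74 0.688:74 0.691:74 0.694:74 0.697:74 0.700:74 0.703:71 0.706:69 0.709:74 0.712:74 0.715:74 0.718:74 0.721:74 0.724:74 0.727:74 0.730:74 0.733:74 0.736:75 0.739:78 0.742:84 0.745:94 0.748:96 0.751:96 
 side 0.125
0.583:32 0.586:57 0.589:81 0.592:117 0.595:126 0.598:81 0.601:66 0.604:69 0.607:72 0.610:70 0.613:66 0.616:67 0.619:69 0.622:69 0.625:66 0.628:68 0.631:67 0.634:58 0.637:63 0.640:67 0.643:69 0.646:68 0.649:68 0.652:69 0.655:69 0.658:66 0.661:67 0.664:70 0.667:69 0.670:62 0.673:68 0.676:67 0.679:68 0.682:69 0.685:68 0.688:66 0.691:68 0.694:69 0.697:67 0.700:65 0.703:64 0.706:60 0.709:66 0.712:69 0.715:69 0.718:66 0.721:66 0.724:67 0.727:66 0.730:65 0.733:67 0.736:69 0.739:77 0.742:112 0.745:126 0.748:118 0.751:117
```

>>> {"op": "carry_out", "data": {
  "linear": [
    [0.0016,0.0003,0],
    [0,0,0],
    [0,0,0],
    [0,0,0]
  ],
  "angular": [
    [0,0,0],
    [0,0,0],
    [0,0,0],
    [0,0,0]
  ],
  "hand": [0,0,0,0]
}}

```text
clock: 25.97
position: [0.5435, 0.04, 0.2686]
ee_rot: [0.116, -0.085, 0.99, 0.009]
contact_force: [-9.6, -3.1, 5.6]
width: 0.0002
gripper_force: 5.0
```

```bash
cat > f.py <<'E'
from s import *
f=[]
for i in range(20):
    manip.get_image('top'); f.append(manip.get_state()['contact_force'])
f=np.array(f);g=f@[.9856,.169,0];print(f.mean(0),g[:10].mean(),g[10:].mean(),manip.get_state()['clock'])
E
python3 f.py
```

```text
[-9.8258 -2.2714  4.9893] -9.980951805715893 -10.155347528637433 26.9667
```

```bash
python3 -c "
from rig import manip
print(manip.sign_off())"
```

```text
the job is handed in; nothing more can be done
None
```

The fallen case is upright in its gap, the row is closed against the end stop, and the job was handed in with the arm still pressing the plate at about 10 N. On the first push the hand tipped three cases a few degrees; they rocked back upright when I backed off, and I finished with the hand turned.

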